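# Release a coil form from the sprung gate into the catch tray

### The job

Slide the catch tray along its track until it is centred under the mouth of the chute. Then pull the sprung gate up by its T-handle right to its stop, hold it there a moment so that the copper coil form rolls down into the tray by itself, and ease the gate all the way back down without letting it snap shut. Do not touch the coil form, leave the tray under the chute and do not disturb the other things on the bench.

Things in the scene. Friction and masses are not known exactly. Their poses are not given: they have to be found in the camera images.
- feeder: The fixed stand that carries the chute: base plate 130 x 160 mm, legs, and two steel posts at y = +50 mm (outer faces 56 mm either side of the middle) with a crossbeam 20 mm wide whose top is 175 mm above the bench. Origin on the bench below chute_mouth, same axes.
- chute_mouth (a point): Middle of the lower lip of a grey sheet-metal chute, 50 mm above the bench. The chute is 86 mm wide, 150 mm long, side rails 20 mm high; it slopes down at 12 degrees along this frame's -y, so things leave it towards -y; x runs across the chute, z is up. Chute and track stand at another place and yaw each time.
- gate (a joint): Lift of the sprung steel gate that bars the chute at y = +50 mm from the mouth: 0 is shut, 0.060 m is up against its stop (the crossbeam). The spring pulls it shut with about 5 N (weight included) near the bottom and 11 N at the stop, and it snaps shut if let go.
- gate_handle (a point): Centre of the gate's T-handle, a dark steel bar 72 mm long along x, 16 mm thick in y and z, on a 10 mm stem over the crossbeam; 210 mm above the bench when shut, 270 mm at the stop. There is a free gap of 27 mm between the bar's underside and the crossbeam when shut. Axes parallel to chute_mouth's.
- tray (a joint): Position of the catch tray along its straight track, 0 to 0.18 m, growing along the +x axis of the tray frames (parallel to chute_mouth's x). It stays where it is left (about 2.5 N of friction).
- tray_in (a point): Centre of the inner floor of the open aluminium catch tray, 18 mm above the bench. Inside 104 mm along x, 76 mm along y; walls 4 mm thick, to 45 mm above the bench, 65 mm on the -y side. Centred under the chute when its x in the chute_mouth frame is 0 (its y there is always -50 mm).
- tray_grip (a point): Grip point of the tray's upright handle, a dark steel paddle on the tray's -y side: 16 mm thick along x, 50 mm along y, top 83 mm above the bench. This point is 68 mm above the bench, mid-thickness, 28 mm out from the tray's outer wall. Axes parallel to the tray's.
- coil: Copper coil form, a spool 70 mm long with 48 mm flanges, lying across the chute against the upper side of the gate, free to roll. Origin at its centre; its x axis is the spool's axis.
- radio_front: Bystander: red plastic radio front panel lying on the bench, 110 x 180 x 16 mm, origin at the centre of its underside.
- iron_stand: Bystander: steel soldering iron stand, base 90 x 110 mm, 150 mm high, origin at the centre of its underside.
- volume_knob: Bystander: grey enamel knob, 64 mm across, 32 mm high, origin at the centre of its underside.
- thumbwheel: Bystander: brass thumbwheel, 64 mm across, 20 mm high, origin at the centre of its underside.
Mind the look-alikes: they are no part of the job. Leave any green look-alike of the feeder alone.

How it is judged:
By the outcome, as a careful person would: the job done as asked, in the order asked, and still so for the second after the job is handed in, with the robot touching nothing.
It also fails if it takes over 51 s, if anything falls off the work surface, if the arm or the gripper's body presses on something with over 40 N, if the wrist force passes 120 N, or if a joint passes its speed limit or range.

### The arm

A 7-joint arm with a two-finger parallel gripper is mounted at the origin on the work surface. World frame = base frame: x ahead of the robot, y to its left, z up, the work surface at z = 0. Lengths are in m, angles in rad, forces in N, time in s.
With the tool pointing down it reaches from about 0.375 to 0.925 m from the base axis. Payload 3.1 kg.
Tool frame: the origin (TCP) lies between the finger pads; the fingertips stand 19 mm ahead of it and the grasp point (between the pads) is the TCP; z points along the fingers, y is the direction in which the jaws open and shut (so a half turn about z gives the same grasp; the last joint's range is limited). The gripper opens to 85 mm and grips with 20 to 120 N. Pads are 22 mm wide; open, the fingers measure 114 mm over their backs; the gripper's body (76 mm by 85 mm) begins 54 mm behind the grasp point. The pads swing forward as they close: fully open they stand 13 mm farther back than shut.
Start: joints at [1.19, 0.383, 0.044, 1.598, -0.018, 1.161, -0.05], TCP at [0.181, -0.624, 0.25] pointing down, gripper open.
Joint ranges: [-2.61, 2.61], [-0.41, 2.15], [-1.48, 1.57], [0, 2.5], [-1.57, 4.71], [0.05, 1.97], [-2.85, 2.85]. Speed limits (rad/s): [2.79, 2.79, 3.14, 3.14, 3.14, 3.14, 3.14].

### API

Orientations are given as a unit quaternion [x, y, z, w].
In Python, from bench import move_ptp, movel, move_j, move_gripper, pause, inverse_kinematics, read_camera, camera_params, MotionError, sign_off, look_for, tip_of, read_time_s, read_qpos, read_joint_vel, read_effort, read_eef_pos, read_tcp_rot, read_ft_force, read_ft_torque, read_finger_gap gives the robot as it stands. Calls block until the motion is done:
- move_ptp(position, orientation): joint-space move of the TCP to a pose.
- movel(position, orientation=None, speed=0.15): straight line of the TCP; orientation=None keeps the orientation; speed is the mean speed in m/s.
- move_j(angles): joint-space move.
- move_gripper(opening, effort=None): finger opening in m; effort is the grip in N (None keeps the last); returns when the fingers have stopped.
- pause(seconds).
- inverse_kinematics(position, orientation): joint angles nearest the present ones, or None.
- read_camera(name): name is "scene" or "top" or "wrist"; returns the picture (384x512x3 uint8, red, green, blue); there is no depth.
- camera_params(name): a dict with "K" (3x3 intrinsics, pixels), "camera_from_world" (4x4, takes a point from world to camera coordinates). Camera axes: x right, y down, z forward; pixel columns grow to the right and rows downward; lengths in m; the calibration is good to about 2 mm. A picture is of the moment at which its call begins: read the wrist's pose just before it. camera_params takes no time and is no camera call; for the wrist camera it gives the pose at the moment of the call.
A pose or a line that the arm cannot do raises MotionError and nothing moves.
- sign_off(): hands the job in, once; it reports no verdict.
Trained networks look in the newest picture that a camera, given by its name, has taken for a name from the list of things; names that differ only in an ending like _2 or _b are one class to them, and where a whole thing is asked for, a point or a joint stands for the part that bears it (a point fixed in the world has none). Each returns a list of dicts, best first, with "confidence" (0 to 1); they miss things now and then, are a little off and sometimes report something else, mostly with a low value. They report only what shows in the picture. A call takes as long as a camera call. They do not tell look-alikes from the thing itself.
- look_for(camera, name): "at" ([column, row] in pixels, amid what is visible of it).
- tip_of(camera, name): "at" ([column, row] in pixels: a listed point, or the origin of a listed thing).
Readings, each from a call of its own:
- read_time_s(): time.
- read_qpos(): joint angles.
- read_joint_vel(): joint speeds.
- read_effort(): joint torques, N m.
- read_eef_pos(): TCP position.
- read_tcp_rot(): TCP orientation.
- read_ft_force(): force on the tool from outside, world axes, zero at the start.
- read_ft_torque(): the same for the moment, N m.
- read_finger_gap(): finger opening in m.
Only numpy, scipy, OpenCV 4.12 (cv2) and the standard library are available. Lean on these libraries where they do the work, as an engineer would, in place of code of your own. Each camera call takes 0.05 s, during which the arm holds its last target. There are 200 camera calls.

## Working session

There is one attempt and no reset: what is moved stays moved. The work goes in short steps, each a Python script; the robot and the scene stay as the last script left them, time stands still between calls to the robot, and variables do not carry over. Pictures are saved under pics/ and viewed, about 8 in all and at most 12, crops included, and the job is handed in when it is done.

```bash
ls; mkdir -p pics; python3 - <<'E'
from bench import *
import cv2, numpy as np
for c in ["scene","top"]:
    im=read_camera(c); cv2.imwrite(f"pics/{c}0.png",im[:,:,::-1])
    for n in ["chute_mouth","gate_handle","tray_in","tray_grip","coil","feeder"]:
        print(c,n,[(np.round(d["at"]),round(d["confidence"],2)) for d in tip_of(c,n)][:3])
    p=camera_params(c);print(p["K"].tolist(),np.round(p["camera_from_world"],4).tolist())
print(read_time_s())
E
```

```text
pics
scene chute_mouth [(array([338., 193.]), 0.9), (array([137., 198.]), 0.81), (array([267., 221.]), 0.67)]
scene gate_handle [(array([141., 161.]), 0.94), (array([338., 259.]), 0.81), (array([286., 187.]), 0.61)]
scene tray_in [(array([271., 198.]), 0.81)]
scene tray_grip [(array([254., 179.]), 0.55)]
scene coil [(array([291., 219.]), 0.96)]
scene feeder [(array([307., 301.]), 0.81), (array([269., 226.]), 0.66), (array([336., 210.]), 0.63)]
[[377.03425191232293, 0.0, 254.98059172089094], [0.0, 377.03425191232293, 186.85437266855814], [0.0, 0.0, 1.0]] [[-0.6426, 0.7662, 0.0037, 0.4164], [0.5127, 0.4336, -0.741, -0.197], [-0.5694, -0.4743, -0.6715, 1.5213], [0.0, 0.0, 0.0, 1.0]]
top chute_mouth [(array([181., 149.]), 0.88), (array([243., 182.]), 0.68), (array([345., 125.]), 0.6)]
top gate_handle [(array([340., 117.]), 0.67), (array([191., 259.]), 0.64), (array([224., 183.]), 0.55)]
top tray_in [(array([264., 208.]), 0.56)]
top tray_grip [(array([283., 206.]), 0.81), (array([218., 188.]), 0.17)]
top coil [(array([220., 185.]), 0.63), (array([146., 213.]), 0.55)]
top feeder [(array([215., 247.]), 0.94), (array([242., 184.]), 0.92), (array([342., 128.]), 0.85)]
[[379.5436166270042, 0.0, 253.4963067916205], [0.0, 379.5436166270042, 189.5975084809441], [0.0, 0.0, 1.0]] [[-0.0263, -0.9997, 0.0021, 0.0049], [-0.9973, 0.0261, -0.0685, 0.5999], [0.0685, -0.0039, -0.9976, 1.3463], [0.0, 0.0, 0.0, 1.0]]
0.7
```

```bash
cd pics; python3 -c "
import cv2,numpy as np
cv2.imwrite('a.png',np.vstack([cv2.imread('scene0.png'),cv2.imread('top0.png')])) if 0 else None"
```

```text
(no output)
```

View pics/scene0.png

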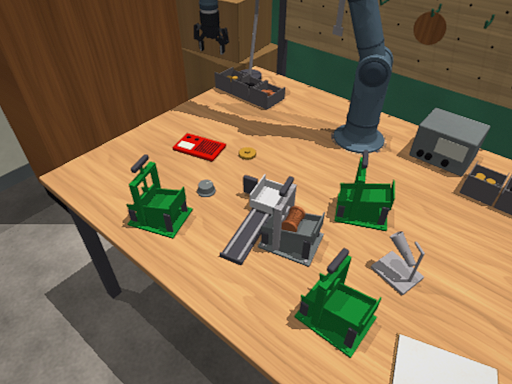

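View pics/top0.png

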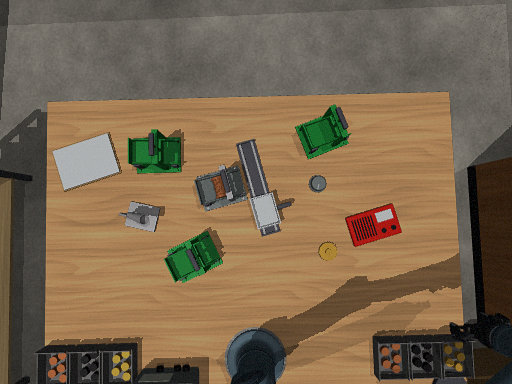

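The genuine feeder is the grey one: chute at about (243,182) in top and (285,215) in scene, with green look-alikes around it. The tray is at top (264,208) and its paddle at (283,206). The chute's -y direction points to the right in top. Next I fit the pose from both views.

```bash
cat > fit.py <<'E'
import numpy as np
from scipy.optimize import least_squares
def proj(p,P):
    c=p["camera_from_world"]@np.r_[P,1]; q=p["K"]@c[:3]; return q[:2]/q[2]
LOC={"chute_mouth":lambda s:(0,0,.05),"gate_handle":lambda s:(0,.05,.21),"tray_in":lambda s:(s,-.05,.018),
"tray_grip":lambda s:(s,-.05-.038-.004-.028,.068),"coil":lambda s:(0,.05+.03,.09)}
def world(v,n,off=(0,0,0)):
    x,y,a,s=v; l=np.array(LOC[n](s))+off; c,t=np.cos(a),np.sin(a)
    return np.array([x+c*l[0]-t*l[1],y+t*l[0]+c*l[1],l[2]])
def fit(obs,v0):
    f=lambda v:np.concatenate([(proj(p,world(v,n))-uv)*w for p,n,uv,w in obs])
    r=least_squares(f,v0,loss="soft_l1",f_scale=2); 
    return r.x,f(r.x).reshape(-1,2)
E
cat > go1.py <<'E'
from bench import *
from fit import *
T={"top":{"chute_mouth":(243,182),"tray_in":(264,208),"tray_grip":(283,206),"coil":(220,185)},
"scene":{"chute_mouth":(267,221),"tray_in":(271,198),"tray_grip":(254,179),"coil":(291,219),"gate_handle":(286,187)}}
obs=[(camera_params(c),n,np.array(uv),.3 if n=="coil" else 1) for c in T for n,uv in T[c].items()]
v,r=fit(obs,[.55,0,0.2,-.08])
print(np.round(v,4)); 
for o,e in zip(obs,r): print(o[1],np.round(e,1))
for n in LOC: print(n,np.round(world(v,n),3), np.round(proj(camera_params("top"),world(v,n))))
np.save("v.npy",v)
p=camera_params("wrist"); R=p["camera_from_world"]; 
print(np.round(p["K"],1).tolist(),np.round(-R[:3,:3].T@R[:3,3],3),np.round(R[:3,:3],2).tolist(),read_eef_pos(),read_tcp_rot())
E
python3 go1.py
```

```text
[ 0.627   0.0286  0.1796 -0.1168]
chute_mouth [-0.9 -0.4]
tray_in [-1.4  3.3]
tray_grip [-0.3  1. ]
coil [-0.3  0.1]
chute_mouth [-0.  -0.5]
tray_in [-0.8  0.7]
tray_grip [-2.3  1.2]
coil [0.4 0.7]
gate_handle [-0.8 -0.9]
chute_mouth [0.627 0.029 0.05 ] [242. 182.]
gate_handle [0.618 0.078 0.21 ] [225. 180.]
tray_in [ 0.521 -0.041  0.018] [263. 211.]
tray_grip [ 0.533 -0.11   0.068] [283. 207.]
coil [0.613 0.107 0.09 ] [219. 185.]
[[306.0, 0.0, 255.1], [0.0, 306.0, 188.5], [0.0, 0.0, 1.0]] [ 0.251 -0.603  0.374] [[0.28, -0.96, -0.0], [-0.92, -0.27, 0.28], [-0.27, -0.08, -0.96]] [ 0.18139181 -0.62419005  0.25030513] [9.90017658e-01 1.40943383e-01 1.91525054e-05 1.03368603e-05]
```

The fit is consistent, with residuals of 1–3 px. Now I move over the tray paddle for a closer look with the wrist camera.

```bash
cat > h.py <<'E'
from bench import *
from fit import *
from scipy.spatial.transform import Rotation as Ro
import cv2
def down(phi): return (Ro.from_euler("z",phi)*Ro.from_euler("x",np.pi)).as_quat()
def look(cam,names,tag):
    p=camera_params(cam); im=read_camera(cam); cv2.imwrite(f"pics/{tag}.png",im[:,:,::-1])
    out=[]
    for n in names:
        ds=tip_of(cam,n); print(n,[(np.round(d["at"],1).tolist(),round(d["confidence"],2)) for d in ds[:3]])
        out.append((p,n,ds))
    return p,out
E
cat > go2.py <<'E'
from h import *
v=np.load("v.npy"); g=world(v,"tray_grip"); g[2]=.2
move_ptp(g,down(v[2]-np.pi/2)); print(read_time_s(),read_eef_pos(),read_qpos())
p,o=look("wrist",["tray_grip","tray_in","chute_mouth","gate_handle"],"w1")
obs=[]
for _,n,ds in o:
    e=proj(p,world(v,n)); print(n,"pred",np.round(e,1))
    ds=[d for d in ds if np.hypot(*(np.array(d["at"])-e))<45 and d["confidence"]>.3]
    if ds: obs.append((p,n,np.array(ds[0]["at"]),1))
v2,r=fit(obs,v); print(np.round(v2,4),np.round(r,1).tolist()); np.save("v2.npy",v2)
print(read_time_s())
E
python3 go2.py
```

```text
2.9333 [ 0.53311008 -0.11128133  0.19995559] [-0.90885686  0.65114375  1.38592846  1.94134295 -0.7043009   1.16819589
 -2.21105057]
tray_grip [([246.4, 183.0], 0.63)]
tray_in [([253.8, 227.5], 0.61)]
chute_mouth []
gate_handle [([248.0, 180.5], 0.27)]
tray_grip pred [255.1 184.9]
tray_in pred [255.1 234.2]
chute_mouth pred [142.3 291.7]
gate_handle pred [ 54.1 533.4]
[ 1.1461  0.1804  0.2711 -0.6607] [[-0.1, -1.8], [0.1, 3.7]]
3.1833
```

View pics/w1.png

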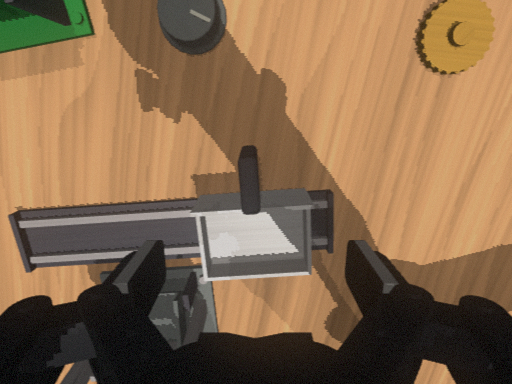

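Wrist picture: the tray is near the right end of the track, the paddle's top runs (249,147)–(250,212), and the chute lip is at lower left, about (100–213, 268). The rails tilt about -0.07 in the picture, so the yaw is nearer 0.25. I'll refit with the rails included.

```bash
cat > go3.py <<'E'
from h import *
import cv2
p=camera_params("wrist")
im=cv2.imread("pics/w1.png"); cv2.imwrite("pics/w1c.png",cv2.resize(im[180:330,0:280],None,fx=2.8,fy=2.8,interpolation=cv2.INTER_CUBIC))
def ray(p,uv,z):
    R=p["camera_from_world"][:3,:3];t=p["camera_from_world"][:3,3];c=-R.T@t
    d=R.T@np.linalg.solve(p["K"],np.r_[uv,1]); return c+d*(z-c[2])/d[2]
for a,b in [((330,192),(15,213)),((332,248),(30,268)),((310,272),(203,278))]:
    d=ray(p,b,.02)-ray(p,a,.02); print("yaw",np.arctan2(d[1],d[0]))
print("paddle top mid",ray(p,(249,150),.083),ray(p,(250,190),.083))
E
python3 go3.py
```

```text
yaw 0.24934679858612277
yaw 0.252814948471244
yaw 0.24298280588580864
paddle top mid [ 0.54433743 -0.14153489  0.083     ] [ 0.5378169  -0.10915628  0.083     ]
```

View pics/w1c.png

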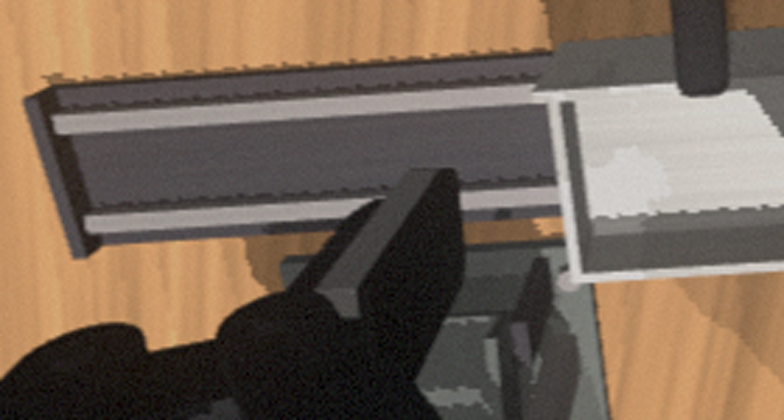

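Crop: the base plate's front corners are at about (101,274) and (211,267) in w1. Tray rim corners are (203,279) and (310,272). I'll run the joint fit.

```bash
cat > go4.py <<'E'
from h import *
T={"top":{"chute_mouth":(243,182),"tray_in":(264,208),"tray_grip":(283,206),"coil":(220,185)},
"scene":{"chute_mouth":(267,221),"tray_in":(271,198),"tray_grip":(254,179),"coil":(291,219),"gate_handle":(286,187)}}
LOC.update(ptop=lambda s:(s,-.145,.083),cl=lambda s:(s+.056,-.008,.045),cr=lambda s:(s-.056,-.008,.045))
obs=[(camera_params(c),n,np.array(uv),.3 if n=="coil" else 1) for c in T for n,uv in T[c].items()]
p=camera_params("wrist")
obs+=[(p,n,np.array(uv),.6) for n,uv in dict(ptop=(249,147),cl=(203,279),cr=(310,272)).items()]
from scipy.optimize import least_squares
v0=np.load("v.npy")
f=lambda v:np.concatenate([(proj(p,world(v,n))-uv)*w for p,n,uv,w in obs]+[[(v[2]-.249)*200]])
r=least_squares(f,v0,loss="soft_l1",f_scale=2);v=r.x
print(np.round(v,4))
for o,e in zip(obs,f(v)[:-1].reshape(-1,2)): print(o[1],np.round(e,1))
for x in(.065,-.065): 
  for y in (-.01,.0,.01): print("base",x,y,np.round(proj(p,world(v,"chute_mouth",(x,y,-.044))),1))
print(world(v,"tray_grip"),world(v,"gate_handle")); np.save("v3.npy",v)
E
python3 go4.py
```

```text
[ 0.6282  0.0293  0.2448 -0.1215]
chute_mouth [-1.1 -0.7]
tray_in [0.6 2.9]
tray_grip [ 1.5 -0.7]
coil [-0.3  0.4]
chute_mouth [-0.1 -0.1]
tray_in [-2.7 -0. ]
tray_grip [-5.   1.3]
coil [0.6 0.4]
gate_handle [-0.3 -1.3]
ptop [-0.9  2.2]
cl [ 0.7 -0.1]
cr [1.2 0.3]
base 0.065 -0.01 [ 98.1 264.8]
base 0.065 0.0 [ 99.9 272.3]
base 0.065 0.01 [101.7 279.7]
base -0.065 -0.01 [208.9 258.2]
base -0.065 0.0 [209.8 265.9]
base -0.065 0.01 [210.7 273.4]
[ 0.53936164 -0.11652882  0.068     ] [0.61605053 0.07785871 0.21      ]
```

The base corners match to about 2 px. Now grip the paddle, slide the tray, release, back up and check.

```bash
cat > go5.py <<'E'
from h import *
v=np.load("v3.npy"); q=down(v[2]-np.pi/2); g=world(v,"tray_grip",(0,-.004,0))
move_ptp(g+[0,0,.07],q); movel(g,speed=.1)
move_gripper(.0,30); print("gap",read_finger_gap(),read_ft_force(),read_eef_pos())
w=v.copy(); w[3]=0; t=world(w,"tray_grip",(0,-.004,0))
movel(t,speed=.08); print(read_eef_pos()-t,read_ft_force(),read_finger_gap())
move_gripper(.06); movel(t+[0,0,.13],speed=.2); print(read_time_s())
p,o=look("wrist",["tray_in","tray_grip"],"w2")
for n in("tray_in","tray_grip","chute_mouth"): print(n,proj(p,world(w,n)))
for x in(.065,-.065): print("base",proj(p,world(w,"chute_mouth",(x,0,-.044))))
for x in(.056,-.056): print("rim",proj(p,world(w,"tray_in",(x,-.042,.047))),proj(p,world(w,"tray_in",(x,.042,.027))))
p,o=look("top",[],"t2")
E
python3 go5.py
```

```text
gap 0.01556369422528938 [0.65206867 0.50366057 1.29484941] [ 0.54052598 -0.12034189  0.06820866]
[0.00038152 0.00055449 0.00023759] [-1.68622135  2.29276908  4.37215814] 0.01575518602000583
7.9833
tray_in [([252.2, 237.5], 0.58)]
tray_grip [([252.2, 192.8], 0.95)]
tray_in [254.80692421 237.22178471]
tray_grip [254.97302792 188.35475279]
chute_mouth [254.78450662 295.2465768 ]
base [198.97598866 271.85851876]
base [310.4642746  271.88165591]
rim [192.36358739 217.33503731] [200.73549635 285.62160924]
rim [317.42807691 217.41145172] [308.79803143 285.63302904]
```

View pics/w2.png

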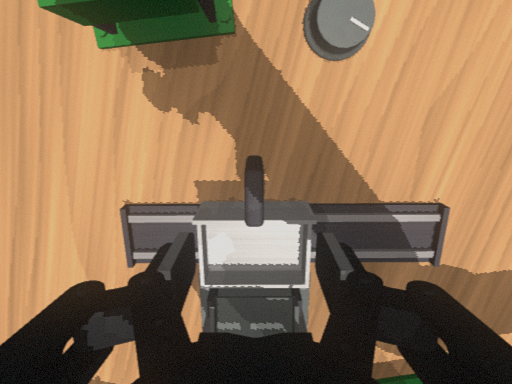

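Picture: tray rim corners are at about (199,287) and (311,287), with the chute behind at (202–309, 300), so they look aligned. One crop to confirm.

```bash
python3 -c "
import cv2
im=cv2.imread('pics/w2.png'); cv2.imwrite('pics/w2c.png',cv2.resize(im[190:340,185:325],None,fx=4,fy=4,interpolation=cv2.INTER_CUBIC))"
```

```text
(no output)
```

View pics/w2c.png

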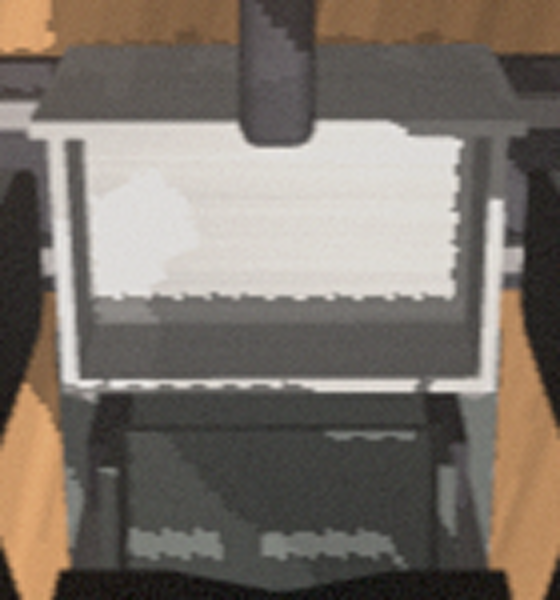

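The tray is centred: rim centre 279.5, chute centre about 278, base centre 279 in crop pixels, so the offset is under 1 mm. On to the gate handle.

```bash
cat > go6.py <<'E'
from h import *
v=np.load("v3.npy"); v[3]=0; 
e=read_eef_pos(); movel(e+[0,0,.13],speed=.25)
h=world(v,"gate_handle"); 
for k in (0,np.pi,-np.pi):
    j=inverse_kinematics(h+[0,0,.1],down(v[2]+k)); print(k,None if j is None else np.round(j,2))
move_ptp(h+[0,0,.1],down(v[2])); print(read_time_s(),np.round(read_qpos(),2))
p,o=look("wrist",["gate_handle"],"w3")
for x in (-.036,0,.036): print("pred",proj(p,world(v,"gate_handle",(x,0,0.008))))
E
python3 go6.py
```

```text
0 [-0.97  0.43  1.04  1.64 -0.38  1.29 -1.2 ]
3.141592653589793 [ 0.69  0.58 -1.24  1.56  0.56  1.4   1.22]
-3.141592653589793 [ 0.69  0.58 -1.24  1.56  0.56  1.4   1.22]
9.8833 [-0.97  0.43  1.04  1.64 -0.38  1.29 -1.2 ]
gate_handle [([253.3, 197.4], 0.78)]
pred [254.77692435 243.7196637 ]
pred [254.71360744 199.55360716]
pred [254.6442519 151.1753651]
```

View pics/w3.png

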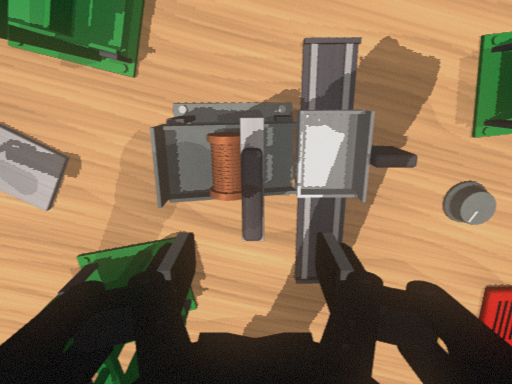

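The bar is at column 252.5, rows 150–240, against a prediction of 254.7 and 151–244, so it sits about 1.5 mm further towards +y. I'll grip and lift with force monitoring.

```bash
cat > go7.py <<'E'
from h import *
v=np.load("v3.npy"); v[3]=0
h=world(v,"gate_handle",(0,.0015,0))
movel(h,speed=.08); f0=read_ft_force(); move_gripper(0,80)
z=read_eef_pos(); np.save("z0.npy",np.r_[z,f0]); print("gap",read_finger_gap(),z,f0,read_ft_force())
movel(h+[0,0,.056],speed=.05); print(read_ft_force()-f0)
d=.056
while d<.066:
    d+=.001; movel(h+[0,0,d],speed=.02); f=read_ft_force()-f0; print(round(d,4),round(read_eef_pos()[2]-z[2],4),np.round(f,1))
    if f[2]<-22: break
print(read_time_s(),"gap",read_finger_gap()); pause(1.5)
p,o=look("top",["coil","tray_in"],"t3"); look("scene",["coil","tray_in"],"s3")
for c in("top","scene"):print(c,"tray",proj(camera_params(c),world(v,"tray_in",(0,0,.02))))
print(read_time_s(),read_ft_force()-f0)
E
python3 go7.py; python3 -c "
import cv2,numpy as np
a=cv2.imread('pics/t3.png')[120:260,170:320];b=cv2.imread('pics/s3.png')[130:270,200:350]
cv2.imwrite('pics/m3.png',cv2.resize(np.hstack([a,b]),None,fx=2.6,fy=2.6,interpolation=cv2.INTER_CUBIC))"
```

```text
gap 0.014645170773304541 [0.61578435 0.07950824 0.21045529] [-0.44650451 -0.40385654 -0.23370863] [-1.58617285  0.53278523  2.91081118]
[  5.45080767   2.09740832 -10.18480707]
0.057 0.0561 [ 5.6  1.6 -9.8]
0.058 0.0571 [  6.3   1.8 -10.5]
0.059 0.058 [ 5.7  1.3 -9.7]
0.06 0.059 [ 6.6  2.2 -9.9]
0.061 0.06 [ 5.5  1.6 -9.6]
0.062 0.0602 [  8.3   0.3 -13.2]
0.063 0.0603 [  8.5   1.6 -16.9]
0.064 0.0603 [ 10.6   0.5 -20. ]
0.065 0.0603 [ 13.1   1.2 -24.2]
15.375 gap 0.014283127435692338
coil [([256.9, 175.9], 0.77), ([241.8, 180.4], 0.5)]
tray_in [([255.0, 173.8], 0.61)]
coil [([245.8, 215.4], 0.89)]
tray_in [([254.5, 226.0], 0.67)]
top tray [255.54727758 177.8743117 ]
scene tray [251.79144579 218.19062572]
17.175 [ 13.61417044   1.0400524  -25.28865788]
```

View pics/m3.png

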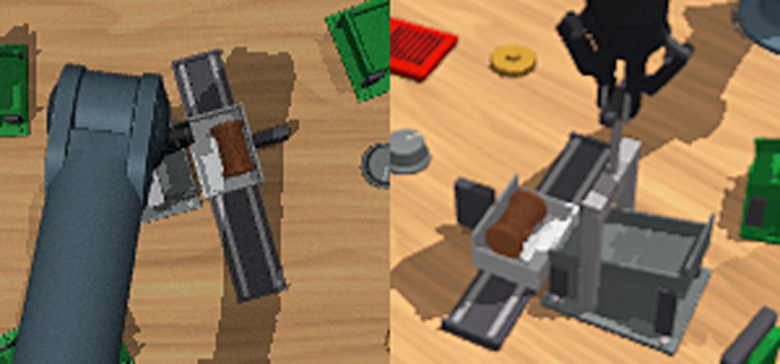

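Gate at its stop and the coil is lying in the tray in both views (top (257,176), scene (246,215)). Now I ease the gate down.

```bash
cat > go8.py <<'E'
from h import *
v=np.load("v3.npy"); v[3]=0
a=np.load("z0.npy"); f0=a[3:]; h=world(v,"gate_handle",(0,.0015,0))
movel(h+[0,0,.012],speed=.03); print(read_eef_pos()[2]-a[2],read_ft_force()-f0)
movel(h,speed=.015)
d=0
while d>-.006:
    f=read_ft_force()-f0; print(d,round(read_eef_pos()[2]-a[2],4),np.round(f,1))
    if f[2]>4: break
    d-=.001; movel(h+[0,0,d],speed=.015)
move_gripper(.04); pause(.2); print(read_ft_force()-f0, read_finger_gap())
movel(h+[0,0,.12],speed=.15)
p,o=look("wrist",["gate_handle","coil","tray_in"],"w4")
for n in("gate_handle","tray_in"): print("pred",n,proj(p,world(v,n)))
print(read_time_s())
E
python3 go8.py
```

```text
0.011696402656665245 [ 4.29008553  2.42355028 -6.91764329]
0 0.0001 [ 1.2  2.5 -0.4]
-0.001 -0.0 [-1.6  2.8  5.8]
[0.41178502 1.07700538 0.41297351] 0.040064132856893836
gate_handle [([256.3, 187.5], 0.95)]
coil [([340.0, 149.5], 0.75)]
tray_in [([323.9, 147.3], 0.74)]
pred gate_handle [258.05138243 188.85284716]
pred tray_in [326.89288666 150.36257283]
22.0167
```

View pics/w4.png

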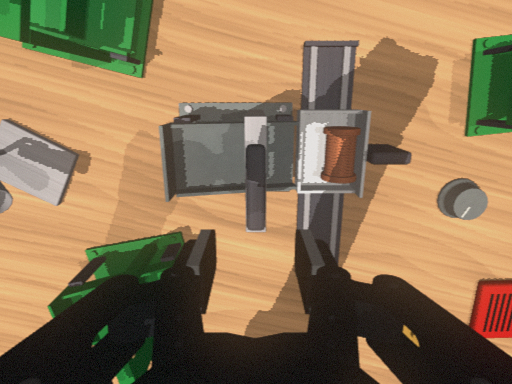

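The gate handle is back at its shut position (256,187), the coil is in the tray at (340,155), the tray is still under the chute and nothing else has moved.

```bash
python3 -c "
from bench import *
sign_off(); print(read_time_s())"
```

```text
the job is handed in; nothing more can be done
the job is handed in; nothing more can be done
```

The job is done and handed in at about 22 s of the 51 s allowed.

- **Tray:** I gripped the tray by its paddle, slid it about 121 mm along the track and let it go. The wrist picture showed it centred under the chute to within about 1 mm.
- **Gate up:** I pulled the gate 60.3 mm, where it met its stop. The pull at the handle rose from about 10 N to 24 N there. I held it for about 2 s, and the coil form rolled into the tray by itself, as the top and scene pictures showed.
- **Gate down:** I eased it down at 30 mm/s, then 15 mm/s near the bottom. It was at its original height and seated with about 6 N of push before I released it, so it did not snap.
- **Last check:** the final wrist picture showed the gate shut, the coil form in the tray, the tray still under the chute and the gripper clear. The bystanders in view looked undisturbed, but the thumbwheel was out of that picture; I last saw it in place while the gate was held up.

No check failed. The first yaw estimate was about 0.07 rad off, and I corrected it from the track rails before touching anything.

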